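# Set tester tweezers to their marked gap in front of a leaning gauge plate

### The job

The tips of the tester tweezers are to be photographed at their calibration gap: first take the white gauge plate out of its slotted holder, lean it back at a modest angle against the upright face of the steel angle plate (centred on it, foot on the bench, printed face towards the robot) and let go of it. Then pick up the black sprung tweezers by their finger rests and squeeze them until the red pointer stands level with the green band (tips 14 mm apart), never pinching the tips shut. Finish while still holding them in the air, level and steady at that gap, tips a few centimetres in front of the two black bars on the plate without touching it, and leave everything else where it is.

Things in the scene. Friction and masses are not known exactly. Their poses are not given: they have to be found in the camera images.
- angle_plate: Steel angle plate, fixed to the bench (position and yaw vary). Origin: on the bench, at the foot of the middle of its upright front face. x points into it, away from the robot; z up. The upright is 80 mm wide (y), 80 mm tall and 10 mm thick (x from 0 to 10 mm); its base and gussets run back to x = 60 mm. A battery test fixture up to about 0.1 m tall stands to its right (y below -0.16).
- holder: Grey plastic holder, fixed, 60 x 84 x 26 mm, with one slot along its y axis: 12 mm wide, 20 mm deep, its floor 6 mm above the bench, open at both ends. Origin: on the bench under the middle of the slot. Bench power supplies (0.16 m tall, a second one on top to about 0.3 m) stand behind it and between it and the angle plate: world x over 0.53, y over 0.08 - go round their robot side.
- back_plate: White gauge plate, loose, 120 g (varies), 9 mm thick (x), 80 mm wide (y), 140 mm tall (z). At the start it stands upright in the holder's slot. Origin: middle of its lower edge face; z points up along the plate; the printed front faces its -x, which is towards the robot at the start. Its upper 114 mm stand clear above the holder and can be gripped across the 9 mm from above.
- plate_mark (a point): Point on the printed front face midway between the two upright black bars (2 mm wide, 40 mm long, 14 mm clear between them), on the plate's middle line 62 mm above its lower edge.
- plate_top (a point): Middle of the plate's top edge, 140 mm above its lower edge.
- tweezers: Black sprung tester tweezers, loose, 75 g (varies), 163 x 26 mm tall, lying on their side: the arms close horizontally. Origin: underside, midway between the finger rests; x points to the steel tips (x = +50 mm), z up. Hinge block at the rear (x = -113 to -79 mm). The +y arm is rigid with the body; the -y arm is hinged at x = -90 mm, y = 0, and springs open when let go. They balance within 15 mm of the rests' middle.
- rests (a point): Midway between the finger rests at the marked gap, 13 mm above the underside (x = 0, y = 0). Rests: flat outer faces, x = -22 to +22 mm, full 26 mm tall; the rigid one at y = +18 mm. 46 mm over both when open; 36 mm and parallel at the marked gap, which takes about 5 N.
- gap_mark (a point): Middle of the green band on the white scale that bridges the moving arm (x = +26 to +36 mm, 28 mm above the underside). The red pointer on the moving arm, just tipward of it, stands level with the band at gaps of 11 to 17 mm.
- tweezer_arm (a joint): Closing angle of the moving arm, rad: 0 open (tips 30 mm apart, start), 0.114 at the marked 14 mm, stop at 0.2 (tips 2 mm apart). 0.01 rad is 1.4 mm at the tips and 0.9 mm across the finger rests.
- tip_fixed (a point): Inner face of the rigid arm's tip: tweezers frame x = 50, y = +7, z = 13 mm.
- tip_moving (a point): Inner face of the moving arm's tip, at the same height; its distance from tip_fixed is the tip gap.
- capacitor: Bystander, loose: brown upright capacitor, 35 mm across, 58 mm tall. Leave it alone.
- tape_roll: Bystander, loose: flat roll of beige tape, 75 mm across, 19 mm tall. Leave it alone.
- cutter: Bystander, loose: dark blue side cutters lying flat, 121 mm long. Leave it alone.
- memory_stick: Bystander, loose: black memory stick, 51 mm long. Leave it alone.

How it is judged:
By the outcome, as a careful person would: the job done as asked, in the order asked, and still so for the second after the job is handed in, while the arm keeps its last pose, push and grip.
It also fails if it takes over 54 s, if anything falls off the work surface, if the arm or the gripper's body presses on something with over 40 N, if the wrist force passes 120 N, or if a joint passes its speed limit or range.

### The arm

A 6-joint arm with a two-finger parallel gripper is mounted at the origin on a cart in front of the work surface, level with it; the furniture and walls round the work are solid. World frame = base frame: x ahead of the robot, y to its left, z up, the work surface at z = 0. Lengths are in mm, angles in rad, forces in N, time in s.
With the tool pointing down it reaches from about 300 to 950 mm from the base axis. Payload 3.1 kg.
Tool frame: the origin (TCP) lies at the very end of the fingers, on their centre line; the grasp point (between the pads) lies 19 mm behind it; z points along the fingers, y is the line along which they close (so a half turn about z gives the same grasp; the last joint's range is limited). The gripper opens to 85 mm and grips with 20 to 120 N. Pads are 22 mm wide; open, the fingers measure 114 mm over their backs; the gripper's body (76 mm by 85 mm) begins 54 mm behind the grasp point. The pads swing forward as they close: fully open they stand 13 mm farther back than shut.
Start: joints at [-1.191, 0.308, 1.634, -0, 1.2, -0.07], TCP at [271.716, -562.852, 231.272] pointing down, gripper open.
Joint ranges: [-3.06, 3.06], [-0.79, 1.96], [0.05, 2.63], [-1.19, 4.34], [0.05, 2.64], [-2.94, 2.94]. Speed limits (rad/s): [2.79, 2.79, 3.14, 3.14, 3.14, 3.14].

### API

Orientations are given as a rotation vector (axis times angle).
In Python, from plant import status, snapshot, camera_info, ctrl gives the robot as it stands.
- The arm moves only by the tool arm_command, never from a script. Its argument "increments" is a list of rows, each an object with "offset": the shift along the tool's x, y, z in mm, a list of three; "twist": the turn, a rotation vector about the tool's x, y, z in degrees, a list of three; "grip": the opening, from 0 (shut) to 1 (fully open). A call has 1 to 5 rows; each row is the pose to reach, as a shift and turn from the pose commanded when the call began, along the tool's axes at that moment; what a row does not reach only later rows make up. A row lasts 1/8 s, in which the tool goes at most 62.5 mm and 10.7 degrees, less where a joint would pass 70% of its speed; a pose out of reach is approached as far as the arm can. A call with a gripper value outside its range is refused whole. The fingers move at their own pace and stop on an object; "grip_force" is the grip in N (left out, the last holds). Time passes only in rows, so rows that repeat a pose let the fingers close. It gives the time, the measured TCP pose, the force, the opening and the grip force at its end, in the units of the state.
- status.get_state(): the state, without advancing time (a new reading comes with each control period).
- snapshot(name): name is "scene" or "side" or "wrist"; returns the picture (400x640x3 uint8, red, green, blue); there is no depth.
- camera_info(name): a dict with "camera_matrix" (3x3 intrinsics, pixels), "T" (4x4, takes a point from camera to world coordinates). Camera axes: x right, y down, z forward; pixel columns grow to the right and rows downward; lengths in mm; the calibration is good to about 2 mm. A picture is of the moment at which its call begins: read the wrist's pose just before it. camera_info takes no time and is no camera call; for the wrist camera it gives the pose at the moment of the call.
- ctrl.finish_job(): hands the job in; it is judged then, once.
The state is a dict: "t": time; "joint_positions": joint angles; "qd": joint speeds; "joint_efforts": joint torques, N m; "tool_pos": TCP position; "eef_rot": TCP orientation; "contact_force": force on the tool from outside, world axes, zero at the start; "moment": the same for the moment, N m; "width": opening from 0.0 (shut) to 1.0 (fully open); "grasp_force": force on a finger pad.
Only numpy, scipy, OpenCV 4.12 (cv2) and the standard library are available. Lean on these libraries where they do the work, as an engineer would, in place of code of your own. Each camera call takes 0.05 s, during which the arm holds its last target. There are 200 camera calls.

## Working session

There is one attempt and no reset: what is moved stays moved. The work goes in short steps, Python scripts to look and compute and a tool call to move; the robot and the scene stay as the last step left them, time stands still between calls to the robot, and variables do not carry over. Pictures are saved under pics/ and viewed, at most 10 in all, crops included, and the job is handed in when it is done.

Besides the shell and the picture viewer there is one more tool, called after ">>>" in YAML: its name, and indented under it one key for each argument. arm_command: Moves the arm, as the interface text tells. Its arguments: {"type":"object","properties":{"increments":{"type":"array","items":{"type":"object","properties":{"offset":{"type":"array","items":{"type":"number"}},"twist":{"type":"array","items":{"type":"number"}},"grip":{"type":"number"}}}},"grip_force":{"type":"number"}},"required":["increments"]}

```bash
ls; mkdir -p pics
python3 - <<'E'
from plant import status,snapshot,camera_info
import cv2,numpy as np
s=status.get_state();print({k:np.round(v,3).tolist() for k,v in s.items()})
for n in("scene","side"):
    im=snapshot(n);cv2.imwrite(f"pics/{n}0.png",im[:,:,::-1]);c=camera_info(n);print(n,np.round(c["camera_matrix"],1).tolist(),np.round(c["T"],3).tolist())
E
```

```text
pics
{'t': 0.0, 'joint_positions': [-1.191, 0.309, 1.635, 0.0, 1.2, -0.07], 'qd': [0.0, -0.001, 0.0, 0.001, -0.0, 0.002], 'joint_efforts': [0.002, -41.525, -27.667, -0.0, 0.01, -0.0], 'tool_pos': [271.407, -562.078, 230.009], 'eef_rot': [-3.06, -0.7, 0.001], 'contact_force': [-0.425, -0.029, -0.291], 'moment': [0.041, 0.038, -0.058], 'grasp_force': 0.0, 'width': 0.998}
scene [[374.4, 0.0, 317.3], [0.0, 374.4, 200.8], [0.0, 0.0, 1.0]] [[0.981, -0.116, 0.156, 366.361], [-0.194, -0.654, 0.731, -468.533], [0.018, -0.747, -0.664, 677.892], [0.0, 0.0, 0.0, 1.0]]
side [[481.3, 0.0, 319.5], [0.0, 481.3, 209.6], [0.0, 0.0, 1.0]] [[0.995, -0.051, 0.081, 433.485], [-0.095, -0.637, 0.765, -630.25], [0.013, -0.769, -0.639, 763.96], [0.0, 0.0, 0.0, 1.0]]
```

View pics/scene0.png

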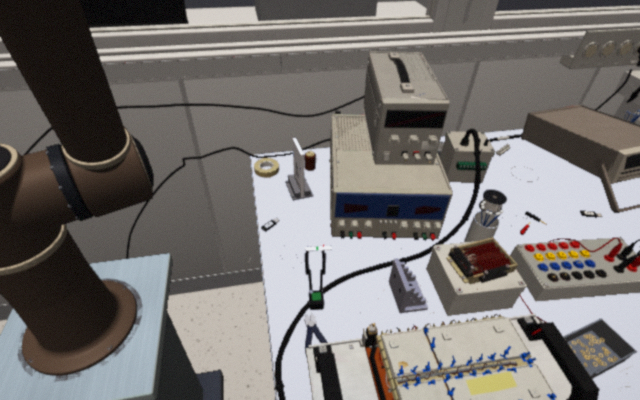

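View pics/side0.png

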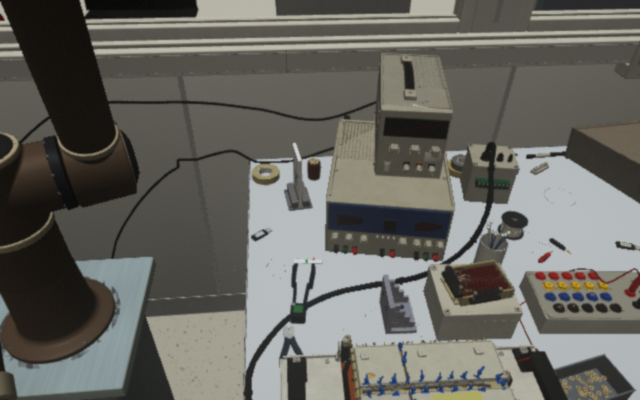

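The scene view shows the plate in its holder at (298,175), the tweezers at (316,272) with tips up-image (+y), the angle plate at (407,285), the cutter at (312,330), the tape at (266,166), and the memory stick at (270,224). In the side view the same things are at (298,180), (303,285) and (398,303).

```bash
cat > h.py <<'E'
import numpy as np,cv2
from plant import status,snapshot,camera_info
def ray(n,p,ci=None):
    c=ci or camera_info(n);K=np.array(c["camera_matrix"]);T=np.array(c["T"])
    d=T[:3,:3]@np.linalg.inv(K)@np.array([p[0],p[1],1.]);return T[:3,3],d/np.linalg.norm(d)
def onz(n,p,z,ci=None):
    o,d=ray(n,p,ci);return np.round(o+d*(z-o[2])/d[2],1)
def tri(rays):
    A=sum(np.eye(3)-np.outer(d,d) for o,d in rays);b=sum((np.eye(3)-np.outer(d,d))@o for o,d in rays);return np.linalg.solve(A,b).round(1)
def proj(n,P,ci=None):
    c=ci or camera_info(n);T=np.array(c["T"]);q=np.array(c["camera_matrix"])@(T[:3,:3].T@(np.array(P,float)-T[:3,3]));return (q[:2]/q[2]).round(1)
E
python3 - <<'E'
import cv2,numpy as np
a=cv2.imread("pics/scene0.png");b=cv2.imread("pics/side0.png")
f=lambda im,x,y,w,h,k:cv2.resize(im[y:y+h,x:x+w],None,fx=k,fy=k,interpolation=cv2.INTER_CUBIC)
r1=np.hstack([f(a,270,130,60,75,4),f(a,290,235,60,75,4),f(a,375,245,70,75,4)])
r2=np.hstack([f(b,270,135,60,75,4),f(b,275,250,60,75,4),f(b,365,265,70,75,4)])
cv2.imwrite("pics/c1.png",np.vstack([r1,r2])[:600])
E
```

```text
(no output)
```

View pics/c1.png

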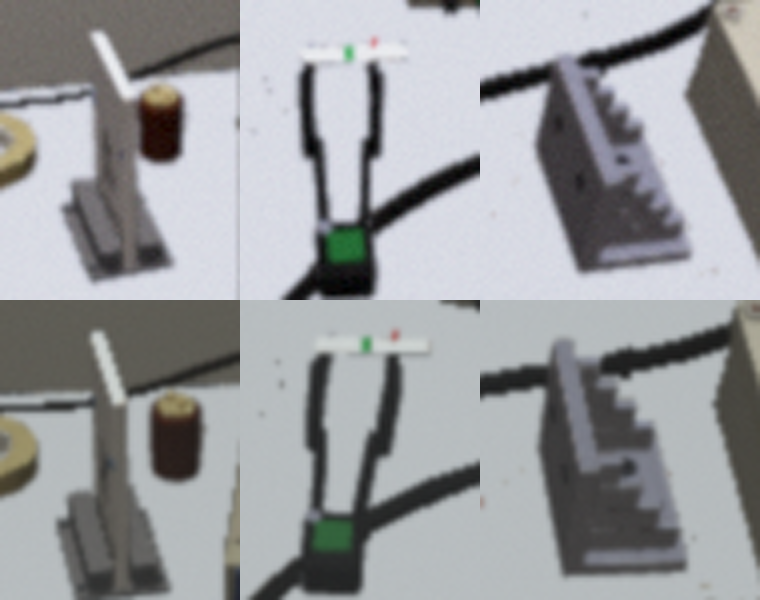

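Crop panels show: plate top edge, angle plate upright top edge, green band and green hinge label, all clear in both views.

Run:
```python
from h import *
def t(a,b): return tri([ray("scene",a),ray("side",b)])
print("ptop far",t((294.2,138.8),(294.2,143.8)),onz("scene",(294.2,138.8),146),"near",t((301.8,153),(299.8,160)),onz("scene",(301.8,153),146),onz("side",(294.2,143.8),146),onz("side",(299.8,160),146))
print("angle top far",t((394.,260),(383.3,275.5)),onz("scene",(394,260),80),onz("side",(383.3,275.5),80),"near",t((406,290),(390.8,307.5)),onz("scene",(406,290),80),onz("side",(390.8,307.5),80))
print("band",t((317,248),(306.8,261.3)),onz("scene",(317,248),28),onz("side",(306.8,261.3),28),"lab",t((316.5,296.3),(298,308.8)),onz("scene",(316.5,296.3),26),onz("side",(298,308.8),26))
c=camera_info("wrist");print(np.round(c["camera_matrix"],1).tolist());s=status.get_state()
from scipy.spatial.transform import Rotation as R
Rt=R.from_rotvec(s["eef_rot"]).as_matrix();T=np.array(c["T"]);print((Rt.T@T[:3,:3]).round(3),(Rt.T@(T[:3,3]-s["tool_pos"])).round(1));print(Rt.round(3))
```

```text
ptop far [474.5 334.4 165. ] [479.  367.4 146. ] near [483.9 275.2 159.8] [487.9 299.5 146. ] [475.5 361.9 146. ] [484.4 291.4 146. ]
angle top far [621.1 -26.2  91. ] [626.4 -17.3  80. ] [623.8 -17.   80. ] near [623.6 -90.9  77.7] [623.8 -91.1  80. ] [622.  -94.2  80. ]
band [485.3  83.6  29.7] [486.9  87.2  28. ] [484.3  83.2  28. ] lab [458.8 -45.1  34.5] [461.2 -38.2  26. ] [458.  -39.7  26. ]
[[314.8, 0.0, 323.1], [0.0, 314.8, 199.6], [0.0, 0.0, 1.0]]
[[-0.001 -0.954 -0.298]
 [ 1.    -0.001  0.001]
 [-0.001 -0.298  0.954]] [  77.3    0.4 -141.5]
[[ 0.901  0.435 -0.001]
 [ 0.435 -0.901  0.002]
 [ 0.    -0.002 -1.   ]]
```

>>> arm_command:
  increments:
    - {"offset": [40, -48, -20], "twist": [0, 0, -5], "grip": 0.5}
    - {"offset": [80, -96, -20], "twist": [0, 0, -10], "grip": 0.5}
    - {"offset": [118, -144, -20], "twist": [0, 0, -15], "grip": 0.5}
    - {"offset": [156, -192, -20], "twist": [0, 0, -20], "grip": 0.5}
    - {"offset": [192, -237, -20], "twist": [0, 0, -24], "grip": 0.5}

```text
t: 0.72
tool_pos: [341.4, -263.7, 250.9]
eef_rot: [-2.848, -1.325, -0.0]
contact_force: [0.7, 0.1, 0.8]
width: 0.501
grasp_force: 0.0
```

>>> arm_command:
  increments:
    - {"offset": [55, -28, 0], "twist": [0, 0, -5], "grip": 0.5}
    - {"offset": [110, -56, 0], "twist": [0, 0, -10], "grip": 0.5}
    - {"offset": [164, -84, 0], "twist": [0, 0, -15], "grip": 0.5}
    - {"offset": [218, -112, 0], "twist": [0, 0, -20], "grip": 0.5}
    - {"offset": [272, -139, 0], "twist": [0, 0, -24], "grip": 0.5}

```text
t: 1.35
tool_pos: [411.0, 33.5, 251.2]
eef_rot: [2.51, 1.888, 0.001]
contact_force: [1.1, -0.0, 0.6]
width: 0.496
grasp_force: 0.0
```

>>> arm_command:
  increments:
    - {"offset": [60, -3, 0], "twist": [0, 0, -5], "grip": 0.5}
    - {"offset": [120, -6, 0], "twist": [0, 0, -10], "grip": 0.5}
    - {"offset": [180, -9, 0], "twist": [0, 0, -15], "grip": 0.5}
    - {"offset": [240, -12, 0], "twist": [0, 0, -20], "grip": 0.5}
    - {"offset": [290, -16, 0], "twist": [0, 0, -24], "grip": 0.5}

```text
t: 1.98
tool_pos: [476.7, 316.6, 250.7]
eef_rot: [-2.062, -2.37, 0.001]
contact_force: [0.7, -0.2, 0.7]
width: 0.503
grasp_force: 0.0
```

Run:
```python
from h import *
from scipy.spatial.transform import Rotation as R
s=status.get_state();print(s["t"],s["tool_pos"],R.from_rotvec(s["eef_rot"]).as_matrix().round(3).tolist(),s["width"],np.round(s["joint_positions"],2))
ci=camera_info("wrist");im=snapshot("wrist");cv2.imwrite("pics/w1.png",im[:,:,::-1]);import pickle;pickle.dump(ci,open("w1.pkl","wb"))
```

```text
1.975 [476.69396825 316.6383283  250.71312373] [[-0.139, 0.99, -0.0], [0.99, 0.139, -0.0], [-0.0, -0.0, -1.0]] 0.5025900424015272 [ 0.51  0.19  1.74 -0.    1.21  0.37]
```

View pics/w1.png

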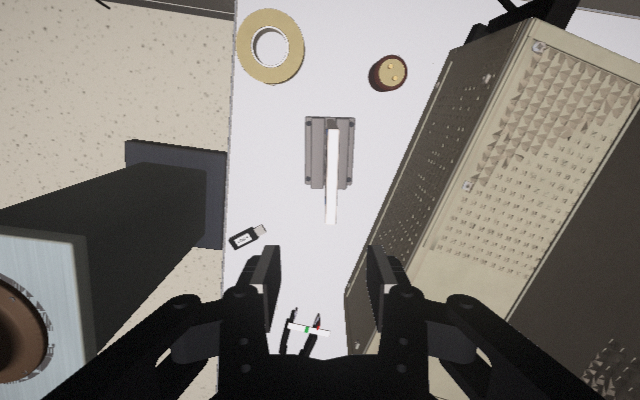

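Wrist view: plate top edge from about (333,130) to (331,223), holder around (330,150), supply side face edges (345,290)-(450,50) to its right, tape and capacitor at the top, tweezer scale at (308,327).

Run:
```python
from h import *
import pickle
ci=pickle.load(open("w1.pkl","rb"));im=cv2.imread("pics/w1.png")
m=(im[120:235,318:348].min(2)>225).astype('uint8')
n,l,st,ce=cv2.connectedComponentsWithStats(m)
for i in range(1,n):
    if st[i,4]>300:
        ys,xs=np.where(l==i);r=cv2.minAreaRect(np.c_[xs,ys].astype(np.float32));b=cv2.boxPoints(r)+[318,120]
        print(st[i],r,[onz(0,p,146,ci).tolist() for p in b])
for p in[(333,130),(331,223),(445,235),(535,25),(460,180)]:print(p,onz(0,p,146,ci),onz(0,p,0,ci))
print("cap",onz(0,(390,72),58,ci),"holder",[onz(0,p,26,ci).tolist() for p in((312,121),(349,121),(310,187),(323,187))])
print("scale",onz(0,(308,328),28,ci),"mem",onz(0,(247,237),5,ci))
```

```text
[  7  10  13  95 864] ((13.488080978393555, 56.98055648803711), (9.474184036254883, 94.311767578125), 2.174743890762329) [[482.4, 294.7, 146.0], [474.3, 371.9, 146.0], [481.5, 372.6, 146.0], [490.3, 295.5, 146.0]]
(333, 130) [477.7 372.1 146. ] [484.  360.1   0. ]
(331, 223) [487.3 296.2 146. ] [499.3 239.2   0. ]
(445, 235) [584.8 298.8 146. ] [654.7 243.2   0. ]
(535, 25) [606.7 462.7 146. ] [689.6 504.4   0. ]
(460, 180) [584.6 347.3 146. ] [654.4 320.5   0. ]
cap [528.9 428.2  58. ] holder [[457.9, 368.9, 26.0], [499.3, 374.6, 26.0], [465.4, 291.9, 26.0], [480.9, 294.1, 26.0]]
scale [488.2  90.6  28. ] mem [390.4 205.7   5. ]
```

>>> arm_command:
  increments:
    - {"offset": [16, 8, 0], "twist": [0, 0, 2], "grip": 0.5}
    - {"offset": [16, 8, 50], "twist": [0, 0, 2], "grip": 0.5}
    - {"offset": [16, 8, 100], "twist": [0, 0, 2], "grip": 0.5}
    - {"offset": [16, 8, 149], "twist": [0, 0, 2], "grip": 0.4}
    - {"offset": [16, 8, 149], "twist": [0, 0, 2], "grip": 0.3}
  grip_force: 35

```text
t: 2.65
tool_pos: [478.2, 328.6, 97.3]
eef_rot: [-2.105, -2.327, 0.018]
contact_force: [-0.7, 0.0, -0.0]
width: 0.298
grasp_force: 0.0
```

>>> arm_command:
  increments:
    - {"offset": [0, 0, 0], "twist": [0, 0, 0], "grip": 0}
    - {"offset": [0, 0, 0], "twist": [0, 0, 0], "grip": 0}
    - {"offset": [0, 0, 0], "twist": [0, 0, 0], "grip": 0}
    - {"offset": [0, 0, 0], "twist": [0, 0, 0], "grip": 0}

```text
t: 3.15
tool_pos: [483.1, 331.8, 103.6]
eef_rot: [2.106, 2.33, 0.003]
contact_force: [-1.9, -1.0, -0.5]
width: 0.098
grasp_force: 38.2
```

>>> arm_command:
  increments:
    - {"offset": [0, 0, -20], "twist": [0, 0, 0], "grip": 0}
    - {"offset": [0, 0, -55], "twist": [0, 0, 0], "grip": 0}
    - {"offset": [-20, -20, -70], "twist": [0, 0, 0], "grip": 0}
    - {"offset": [-65, -40, -70], "twist": [0, 0, 0], "grip": 0}
    - {"offset": [-120, -60, -70], "twist": [0, 0, 2], "grip": 0}

```text
t: 3.78
tool_pos: [436.4, 205.8, 174.8]
eef_rot: [2.144, 2.292, 0.008]
contact_force: [0.8, -0.9, -1.4]
width: 0.1
grasp_force: 38.2
```

>>> arm_command:
  increments:
    - {"offset": [-50, -5, 0], "twist": [0, 0, 1], "grip": 0}
    - {"offset": [-105, -7, 0], "twist": [0, 0, 2], "grip": 0}
    - {"offset": [-155, 5, 0], "twist": [0, 0, 2], "grip": 0}
    - {"offset": [-205, 25, 0], "twist": [0, 0, 2], "grip": 0}
    - {"offset": [-250, 45, 0], "twist": [0, 0, 2], "grip": 0}

```text
t: 4.4
tool_pos: [498.4, -42.9, 174.7]
eef_rot: [2.185, 2.251, 0.005]
contact_force: [0.8, 0.8, -0.6]
width: 0.101
grasp_force: 38.2
```

Run:
```python
from h import *
from scipy.spatial.transform import Rotation as R
s=status.get_state();print(s["t"],s["tool_pos"].round(1),R.from_rotvec(s["eef_rot"]).as_matrix().round(3).tolist(),s["width"])
ci=camera_info("wrist");im=snapshot("wrist");cv2.imwrite("pics/w2.png",im[:,:,::-1]);import pickle;pickle.dump(ci,open("w2.pkl","wb"))
```

```text
4.4 [498.4 -42.9 174.7] [[-0.03, 1.0, 0.005], [1.0, 0.03, -0.001], [-0.001, 0.005, -1.0]] 0.10145242863826515
```

View pics/w2.png

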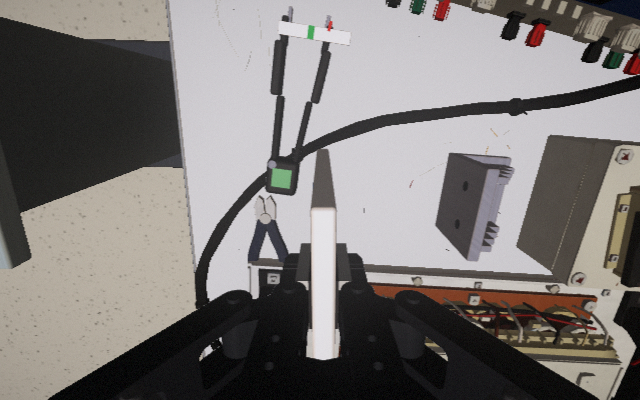

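The angle plate's dark front face spans about (437,153)-(485,260) with the lighter top strip to its right; tweezers' band is at (311,33), their label at (281,179), cutter at (265,225).

Run:
```python
from h import *
import pickle
ci=pickle.load(open("w2.pkl","rb"));im=cv2.imread("pics/w2.png")
cv2.imwrite("pics/c2.png",cv2.resize(im[140:275,420:530],None,fx=4.4,fy=4.4,interpolation=cv2.INTER_CUBIC))
hsv=cv2.cvtColor(im,cv2.COLOR_BGR2HSV)
m=cv2.inRange(hsv,(45,90,50),(80,255,255));n,l,st,ce=cv2.connectedComponentsWithStats(m)
for i in range(1,n):
    if st[i,4]>15 and ce[i][0]<350: print(st[i],ce[i],onz(0,ce[i],28,ci),onz(0,ce[i],26,ci))
c=np.c_[np.where(hsv[:,:,2]>0)]
```

```text
[308  25   6  14  71] [310.36619718  31.71830986] [486.1  87.1  28. ] [486.   87.5  26. ]
```

View pics/c2.png

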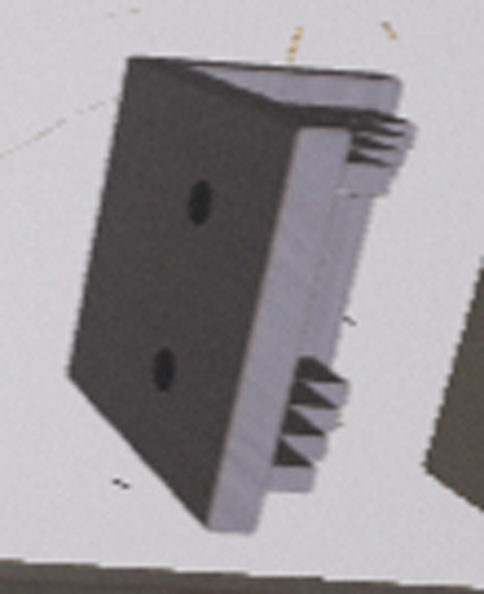

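The crop shows the front face: foot corners (128,58) and (68,375), top front corners (300,128) and (210,528) in crop pixels.

Run:
```python
from h import *
import pickle
ci=pickle.load(open("w2.pkl","rb"));im=cv2.imread("pics/w2.png")
for p,z in(((128,58),0),((68,375),0),((300,128),80),((210,528),80)):
    print(onz(0,(420+p[0]/4.4-.4,140+p[1]/4.4-.4),z,ci))
b=im.astype(int);m=((b[:,:,1]-np.maximum(b[:,:,0],b[:,:,2])>30)&(np.indices(b.shape[:2])[0]>150)&(np.indices(b.shape[:2])[1]<310)).astype('uint8')
ys,xs=np.where(m);print(len(ys),xs.mean(),ys.mean(),[onz(0,(xs.mean(),ys.mean()),z,ci).tolist() for z in(26,30)])
```

```text
[626.4 -13.   -0. ]
[623.3 -91.2   0. ]
[625.2 -12.4  80. ]
[622.5 -90.1  80. ]
349 280.8395415472779 177.79083094555875 [[460.3, -37.2, 26.0], [460.8, -36.2, 30.0]]
```

>>> arm_command:
  increments:
    - {"offset": [-6, 45, 10], "twist": [0, 0, 2], "grip": 0}
    - {"offset": [-12, 90, 20], "twist": [0, 0, 3.8], "grip": 0}
    - {"offset": [-12.4, 95.6, 25], "twist": [0, 0, 3.8], "grip": 0}
    - {"offset": [-12.4, 95.6, 25], "twist": [0, 0, 3.8], "grip": 0}
    - {"offset": [-12.4, 95.6, 25], "twist": [0, 0, 3.8], "grip": 0}

```text
t: 5.08
tool_pos: [591.4, -49.7, 147.9]
eef_rot: [-2.26, -2.182, 0.0]
contact_force: [-0.2, -0.6, -0.6]
width: 0.102
grasp_force: 38.2
```

>>> arm_command:
  increments:
    - {"offset": [0, 0, 0], "twist": [6, 0, 0], "grip": 0}
    - {"offset": [0, 5, 10], "twist": [12, 0, 0], "grip": 0}
    - {"offset": [0, 12, 25], "twist": [12, 0, 0], "grip": 0}
    - {"offset": [0, 20, 40], "twist": [12, 0, 0], "grip": 0}
    - {"offset": [0, 20, 40], "twist": [12, 0, 0], "grip": 0}

```text
t: 5.7
tool_pos: [610.4, -50.4, 105.4]
eef_rot: [-2.144, -2.07, 0.221]
contact_force: [-0.6, 0.7, -0.7]
width: 0.105
grasp_force: 38.1
```

Run:
```python
from h import *
from scipy.spatial.transform import Rotation as R
s=status.get_state();Rm=R.from_rotvec(s["eef_rot"]).as_matrix();print(s["t"],s["tool_pos"].round(1),Rm.round(3).tolist(),s["contact_force"].round(1))
for n in("scene","side"):
    im=snapshot(n);cv2.imwrite(f"pics/{n}1.png",im[:,:,::-1])
a=np.deg2rad(-2.1);o=np.array([624.4,-51.7]);X=np.array([np.cos(a),np.sin(a)]);Y=np.array([-X[1],X[0]])
d=s["tool_pos"][:2]-o;print("local tcp",d@X,d@Y,s["tool_pos"][2])
O=s["tool_pos"]+Rm[:,2]*97.6;print("plate origin local",(O[:2]-o)@X,(O[:2]-o)@Y+1.8,O[2],"rear edge",O+4.5*Rm[:,1])
```

```text
5.7 [610.4 -50.4 105.4] [[0.035, 0.977, -0.211], [0.999, -0.034, 0.008], [0.0, -0.211, -0.977]] [-0.6  0.7 -0.7]
local tcp -14.058927005598905 0.7516824510514604 105.35183683716845
plate origin local -34.67536358515587 2.5694547280839943 9.95413127300263 rear edge [594.17184009 -49.81567009   9.00358023]
```

>>> arm_command:
  increments:
    - {"offset": [-1.5, 6, 3], "twist": [0, 0, 0], "grip": 0}
    - {"offset": [-2, 10.3, 4.9], "twist": [0, 0, 0], "grip": 0}
    - {"offset": [-2, 10.3, 4.9], "twist": [0, 0, 0], "grip": 0}

```text
t: 6.18
tool_pos: [621.5, -53.2, 100.3]
eef_rot: [-2.147, -2.072, 0.217]
contact_force: [0.1, -0.2, -0.5]
width: 0.102
grasp_force: 38.2
```

```bash
cat >> h.py <<'E'
from scipy.spatial.transform import Rotation as R
def rep(nm=None):
    s=status.get_state();Rm=R.from_rotvec(s["eef_rot"]).as_matrix()
    a=np.deg2rad(-2.1);o=np.array([624.4,-51.7]);X=np.array([np.cos(a),np.sin(a)]);Y=np.array([-X[1],X[0]])
    O=s["tool_pos"]+Rm[:,2]*97.6+4.5*Rm[:,1]
    print(round(s["t"],2),s["tool_pos"].round(1),"F",s["contact_force"].round(1),"rear edge local",round((O[:2]-o)@X,1),round((O[:2]-o)@Y+1.8,1),O[2].round(1),"w",round(s["width"],3),s["grasp_force"].round(1))
E
python3 - <<'E'
from h import *
rep();a=snapshot("scene")[...,::-1];b=snapshot("side")[...,::-1]
f=lambda im,x,y,w,h,k:cv2.resize(im[y:y+h,x:x+w],None,fx=k,fy=k,interpolation=cv2.INTER_CUBIC)
cv2.imwrite("pics/c3.png",np.hstack([f(a,345,190,95,140,4),f(b,335,205,95,140,4)]))
E
```

```text
Traceback (most recent call last):
  File "h.py", line 17, in rep
    print(round(s["t"],2),s["tool_pos"].round(1),"F",s["contact_force"].round(1),"rear edge local",round((O[:2]-o)@X,1),round((O[:2]-o)@Y+1.8,1),O[2].round(1),"w",round(s["width"],3),s["grasp_force"].round(1))
                                                                                                                                                                                       ^^^^^^^^^^^^^^^^^^^^^^
AttributeError: 'float' object has no attribute 'round'
```

```bash
sed -i 's/,s\["grasp_force"\].round(1)/,s["grasp_force"]/' h.py
python3 - <<'E'
from h import *
rep();a=snapshot("scene")[...,::-1];b=snapshot("side")[...,::-1]
f=lambda im,x,y,w,h,k:cv2.resize(im[y:y+h,x:x+w],None,fx=k,fy=k,interpolation=cv2.INTER_CUBIC)
cv2.imwrite("pics/c3.png",np.hstack([f(a,345,190,95,140,4),f(b,335,205,95,140,4)]))
E
```

```text
6.17 [621.5 -53.2 100.3] F [ 0.1 -0.2 -0.5] rear edge local -18.7 0.2 3.9 w 0.102 38.23176562786102
```

View pics/c3.png

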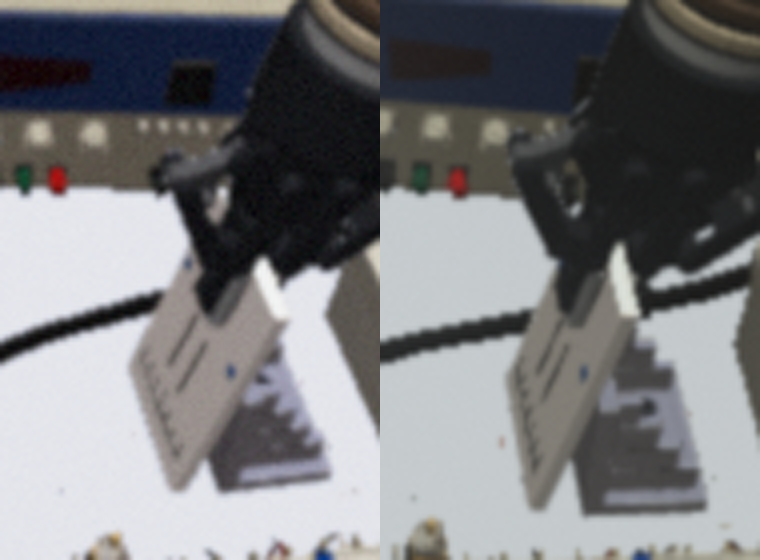

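The plate is held leaning back in front of the angle plate, centred, about 4 mm off the bench; both bars visible.

>>> arm_command:
  increments:
    - {"offset": [0, 0.6, 3], "twist": [0, 0, 0], "grip": 0}
    - {"offset": [0, 0.9, 4.2], "twist": [0, 0, 0], "grip": 0}
    - {"offset": [0, 0.9, 4.2], "twist": [0, 0, 0], "grip": 0}

```text
t: 6.65
tool_pos: [621.1, -53.0, 96.1]
eef_rot: [-2.146, -2.072, 0.218]
contact_force: [-0.5, -0.2, 1.5]
width: 0.098
grasp_force: 38.3
```

```bash
python3 -c "
from h import *
rep()"
```

```text
6.65 [621.1 -53.   96.1] F [-0.5 -0.2  1.5] rear edge local -19.2 0.4 -0.3 w 0.098 38.26188325881958
```

>>> arm_command:
  increments:
    - {"offset": [0, 1.5, -0.1], "twist": [0, 0, 0], "grip": 0}
    - {"offset": [0, 3, -0.2], "twist": [0, 0, 0], "grip": 0}
    - {"offset": [0, 3, -0.2], "twist": [0, 0, 0], "grip": 0}

```text
t: 7.02
tool_pos: [622.3, -53.0, 95.9]
eef_rot: [-2.144, -2.068, 0.222]
contact_force: [-4.5, 0.2, 3.8]
width: 0.101
grasp_force: 38.7
```

```bash
python3 -c "
from h import *
rep()"
```

```text
7.03 [622.3 -53.   95.9] F [-4.5  0.2  3.8] rear edge local -18.4 0.4 -0.5 w 0.101 38.71704876422882
```

>>> arm_command:
  increments:
    - {"offset": [0, -1, 0], "twist": [0, 0, 0], "grip": 0.12}
    - {"offset": [0, -1, 0], "twist": [0, 0, 0], "grip": 0.16}
    - {"offset": [0, -1, 0], "twist": [0, 0, 0], "grip": 0.22}
    - {"offset": [0, -1, 0], "twist": [0, 0, 0], "grip": 0.3}
    - {"offset": [0, -1, 0], "twist": [0, 0, 0], "grip": 0.35}

```text
t: 7.65
tool_pos: [623.4, -53.1, 95.9]
eef_rot: [-2.147, -2.072, 0.217]
contact_force: [-0.2, 0.8, -0.2]
width: 0.351
grasp_force: 0.0
```

Run:
```python
from h import *
rep()
```

```text
7.65 [623.4 -53.1  95.9] F [-0.2  0.8 -0.2] rear edge local -16.8 0.3 -0.5 w 0.351 0.0
```

>>> arm_command:
  increments:
    - {"offset": [0, 0, -15], "twist": [0, 0, 0], "grip": 0.35}
    - {"offset": [0, 0, -35], "twist": [0, 0, 0], "grip": 0.35}
    - {"offset": [0, 0, -65], "twist": [0, 0, 0], "grip": 0.4}
    - {"offset": [0, -15, -110], "twist": [0, 0, 0], "grip": 0.6}
    - {"offset": [0, -60, -120], "twist": [-6, 0, 0], "grip": 0.75}

```text
t: 8.28
tool_pos: [595.7, -52.8, 230.4]
eef_rot: [-2.212, -2.136, 0.099]
contact_force: [0.2, -0.0, 0.9]
width: 0.746
grasp_force: 0.0
```

Run:
```python
from h import *
rep();a=snapshot("scene")[...,::-1];b=snapshot("side")[...,::-1]
print(R.from_rotvec(status.get_state()["eef_rot"]).as_matrix().round(3).tolist())
f=lambda im,x,y,w,h,k:cv2.resize(im[y:y+h,x:x+w],None,fx=k,fy=k,interpolation=cv2.INTER_CUBIC)
cv2.imwrite("pics/c4.png",np.hstack([f(a,345,190,95,140,4),f(b,335,205,95,140,4)]))
```

```text
8.28 [595.7 -52.8 230.4] F [ 0.2 -0.   0.9] rear edge local -33.1 -0.5 132.8 w 0.746 0.0
[[0.035, 0.994, -0.108], [0.999, -0.035, 0.004], [0.0, -0.108, -0.994]]
```

View pics/c4.png

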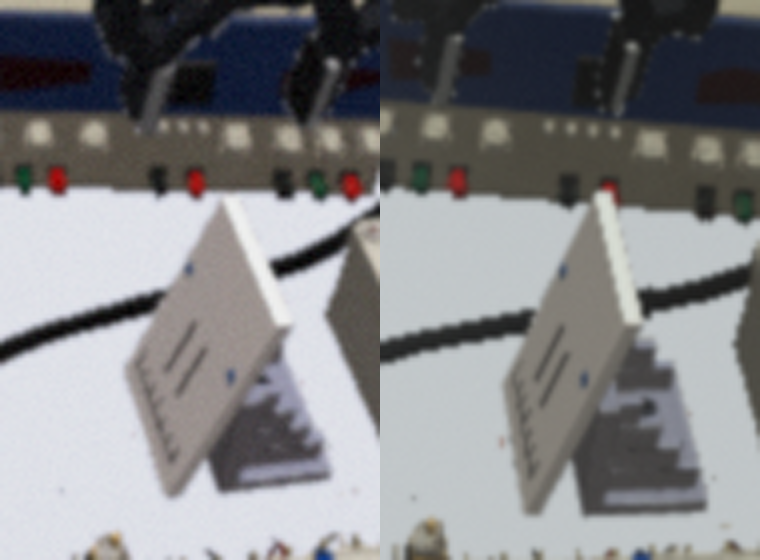

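>>> arm_command:
  increments:
    - {"offset": [10, -50, 10], "twist": [-3, 0, 1], "grip": 0.75}
    - {"offset": [30, -95, 20], "twist": [-6.2, 0, 3], "grip": 0.75}
    - {"offset": [70, -120, 40], "twist": [-6.2, 0, 5], "grip": 0.75}
    - {"offset": [106, -120, 73], "twist": [-6.2, 0, 5], "grip": 0.75}
    - {"offset": [106, -120, 73], "twist": [-6.2, 0, 5], "grip": 0.75}

```text
t: 9.0
tool_pos: [464.5, 60.1, 164.9]
eef_rot: [2.347, 2.083, -0.005]
contact_force: [0.3, -0.0, 1.3]
width: 0.75
grasp_force: 0.0
```

Run:
```python
from h import *
print("mark",tri([ray("scene",(391.5,279.3)),ray("side",(378,296.5))]),onz("scene",(391.5,279.3),62.5),onz("side",(378,296.5),62.5))
s=status.get_state();print(s["t"],s["tool_pos"].round(1),R.from_rotvec(s["eef_rot"]).as_matrix().round(3).tolist(),s["width"])
ci=camera_info("wrist");im=snapshot("wrist");cv2.imwrite("pics/w3.png",cv2.resize(im[:,:,::-1][:,100:500],None,fx=1.5,fy=1.5));cv2.imwrite("pics/w3full.png",im[:,:,::-1]);import pickle;pickle.dump(ci,open("w3.pkl","wb"))
```

```text
mark [607.5 -57.4  70.3] [611.9 -50.5  62.5] [608.2 -52.8  62.5]
9.0 [464.5  60.1 164.9] [[0.119, 0.993, -0.0], [0.993, -0.119, -0.005], [-0.005, 0.0, -1.0]] 0.7499770196422029
```

View pics/w3.png

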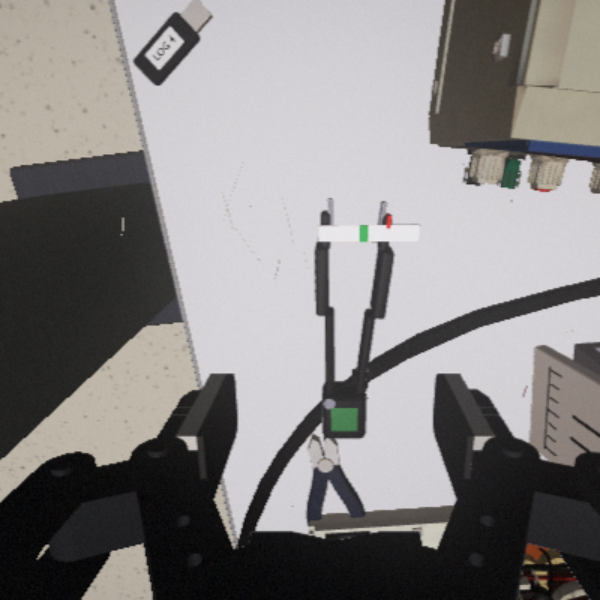

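Wrist view from above: rigid rest from (317,247) to (317,313), moving rest to (391,250)-(379,316), scale ends (319,233)/(419,233), band (364,233), red pointer (389,221), label (344,419), tips (331,200)/(383,203). The whole tool is nearly aligned with the camera.

Run:
```python
from h import *
import pickle
ci=pickle.load(open("w3.pkl","rb"));im=cv2.imread("pics/w3full.png").astype(int)
p=lambda x,y,z:onz(0,(x/1.5+100,y/1.5),z,ci)
d=im.max(2)<75
rows=range(170,206,3);L=[];Rr=[]
for r in rows:
    xs=np.where(d[r,305:365])[0]+305;g=np.where(np.diff(xs)>3)[0]
    L.append(onz(0,(xs[0]-.5,r),26,ci));Rr.append(onz(0,(xs[-1]+.5,r),26,ci))
L=np.array(L);Rr=np.array(Rr);q=np.polyfit(L[:,1],L[:,0],1);print("rigid outer: yaw",90-np.rad2deg(np.arctan(q[0])));print(L[[0,-1]],Rr[[0,-1]])
g=im[:,:,1]-np.maximum(im[:,:,0],im[:,:,2])>30
ys,xs=np.where(g[140:300,300:360]);ys+=140;xs+=300
for a,b,z in((140,170,28),(250,300,27)):
    k=(ys>a)&(ys<b);print("green",k.sum(),onz(0,(xs[k].mean(),ys[k].mean()),z,ci))
print("scale ends",p(319,233,28),p(419,233,28),"tips",p(331,200,14),p(383,203,14),"red",p(389,221,28))
print("rest ends",p(317,247,26),p(317,313,26),p(391,250,26),p(379,316,26))
```

```text
rigid outer: yaw 83.07500385189934
[[456.3  77.3  26. ]
 [452.2  46.   26. ]] [[502.2  71.7  26. ]
 [494.9  40.9  26. ]]
green 55 [486.   87.8  28. ]
green 255 [460.2 -36.2  27. ]
scale ends [460.1  90.6  28. ] [518.8  83.5  28. ] tips [469.2 107.4  14. ] [500.5 101.8  14. ] red [501.8  92.7  28. ]
rest ends [457.7  82.   26. ] [452.2  40.4  26. ] [501.7  74.9  26. ] [490.7  33.7  26. ]
```

>>> arm_command:
  increments:
    - {"offset": [0, 0, 0], "twist": [0, 0, 0], "grip": 0.75}
    - {"offset": [0, 0, 0], "twist": [0, 0, 0], "grip": 0.75}
  grip_force: 20

```text
t: 9.3
tool_pos: [467.9, 57.7, 167.0]
eef_rot: [2.349, 2.075, 0.002]
contact_force: [0.1, -0.6, 0.0]
width: 0.751
grasp_force: 0.0
```

Run:
```python
from h import *
s=status.get_state();Rm=R.from_rotvec(s["eef_rot"]).as_matrix();print(s["tool_pos"].round(1),Rm.round(3).tolist())
print("to pregrasp",(Rm.T@(np.array([477.3,58.4,45])-s["tool_pos"])).round(1))
```

```text
[467.9  57.7 167. ] [[0.123, 0.992, 0.006], [0.992, -0.123, -0.005], [-0.004, 0.006, -1.0]]
to pregrasp [  2.4   8.5 122. ]
```

>>> arm_command:
  increments:
    - {"offset": [2.4, 8.5, 40], "twist": [0, 0, 0], "grip": 0.75}
    - {"offset": [2.4, 8.5, 95], "twist": [0, 0, 0], "grip": 0.75}
    - {"offset": [2.4, 8.5, 130], "twist": [0, 0, 0], "grip": 0.75}
    - {"offset": [2.4, 8.5, 150], "twist": [0, 0, 0], "grip": 0.75}
    - {"offset": [2.4, 8.5, 150], "twist": [0, 0, 0], "grip": 0.75}

```text
t: 9.93
tool_pos: [474.7, 58.4, 14.5]
eef_rot: [2.352, 2.077, -0.005]
contact_force: [-0.4, 0.3, -0.0]
width: 0.75
grasp_force: 0.0
```

>>> arm_command:
  increments:
    - {"offset": [0, 0, 0], "twist": [0, 0, 0], "grip": 0.75}

```text
t: 10.05
tool_pos: [477.0, 58.7, 16.7]
eef_rot: [2.349, 2.076, 0.001]
contact_force: [0.2, -0.6, 0.2]
width: 0.748
grasp_force: 0.0
```

>>> arm_command:
  increments:
    - {"offset": [0, 0, 10], "twist": [0, 0, 0], "grip": 0.7}
    - {"offset": [0, 0, 14.5], "twist": [0, 0, 0], "grip": 0.62}
    - {"offset": [0, 0, 14.5], "twist": [0, 0, 0], "grip": 0.58}
    - {"offset": [0, 0, 14.5], "twist": [0, 0, 0], "grip": 0.55}
    - {"offset": [0, 0, 14.5], "twist": [0, 0, 0], "grip": 0.55}

```text
t: 10.68
tool_pos: [475.6, 59.1, 1.2]
eef_rot: [2.349, 2.078, -0.001]
contact_force: [0.4, 0.1, 0.3]
width: 0.55
grasp_force: 1.9
```

>>> arm_command:
  increments:
    - {"offset": [0, -1, 0], "twist": [0, 0, 0], "grip": 0.52}
    - {"offset": [0, -2.5, 0], "twist": [0, 0, 0], "grip": 0.49}
    - {"offset": [0, -4, 0], "twist": [0, 0, 0], "grip": 0.45}
    - {"offset": [0, -5, 0], "twist": [0, 0, 0], "grip": 0.42}
    - {"offset": [0, -5, 0], "twist": [0, 0, 0], "grip": 0.42}

```text
t: 11.3
tool_pos: [471.8, 59.8, 1.7]
eef_rot: [2.348, 2.076, 0.002]
contact_force: [1.4, 0.4, 4.2]
width: 0.422
grasp_force: 4.2
```

>>> arm_command:
  increments:
    - {"offset": [0, 0, 0], "twist": [0, 0, 0], "grip": 0.42}
    - {"offset": [0, 0, 0], "twist": [0, 0, 0], "grip": 0.42}

```text
t: 11.55
tool_pos: [471.8, 59.8, 1.7]
eef_rot: [2.348, 2.076, 0.002]
contact_force: [1.2, 2.1, 6.1]
width: 0.417
grasp_force: 4.3
```

>>> arm_command:
  increments:
    - {"offset": [0, 0, -8], "twist": [0, 0, 0], "grip": 0.42}
    - {"offset": [0, 0, -25], "twist": [0, 0, 0], "grip": 0.42}
    - {"offset": [0, 0, -45], "twist": [0, 0, 0], "grip": 0.42}
    - {"offset": [0, 0, -60], "twist": [0, 0, 0], "grip": 0.42}
    - {"offset": [0, 0, -60], "twist": [0, 0, 0], "grip": 0.42}

```text
t: 12.18
tool_pos: [471.5, 60.0, 62.7]
eef_rot: [2.347, 2.076, 0.002]
contact_force: [0.6, 0.2, -1.6]
width: 0.422
grasp_force: 5.0
```

```bash
cat >> h.py <<'E'
def gap(nm):
    s=status.get_state();ci=camera_info("wrist");im=snapshot("wrist")[:,:,::-1].copy();cv2.imwrite(f"pics/{nm}.png",im)
    Rm=R.from_rotvec(s["eef_rot"]).as_matrix();print(round(s["t"],2),s["tool_pos"].round(1),Rm.round(3).tolist(),"F",s["contact_force"].round(1),"w",round(s["width"],3),round(s["grasp_force"],1))
    h=cv2.cvtColor(im,cv2.COLOR_BGR2HSV)
    roi=np.zeros(im.shape[:2],'uint8');roi[100:330,230:420]=255
    for c,m in(("green",cv2.inRange(h,(45,90,50),(80,255,255))),("red",cv2.inRange(h,(0,130,80),(8,255,255))|cv2.inRange(h,(172,130,80),(180,255,255)))):
        n,l,st,ce=cv2.connectedComponentsWithStats(m&roi)
        for i in range(1,n):
            if st[i,4]>8:
                q=onz(0,ce[i],s["tool_pos"][2]-1.7+28,ci);print(c,st[i].tolist(),ce[i].round(1),"tool",(Rm.T@(q-s["tool_pos"])).round(1))
E
python3 -c "
from h import *
gap('w4')"
```

```text
12.18 [471.5  60.   62.7] [[0.122, 0.992, 0.006], [0.993, -0.122, -0.005], [-0.004, 0.007, -1.0]] F [ 0.6  0.2 -1.6] w 0.422 5.0
green [347, 217, 13, 24, 283] [352.6 228.8] tool [ 28.4  12.7 -26.4]
red [350, 199, 8, 18, 131] [353.3 207.3] tool [ 37.3  12.7 -26.4]
```

>>> arm_command:
  increments:
    - {"offset": [0, 0, 0], "twist": [0, 0, 6], "grip": 0.42}
    - {"offset": [0, 0, 0], "twist": [0, 0, 14], "grip": 0.42}
    - {"offset": [0, 0, 0], "twist": [0, 0, 23], "grip": 0.42}
    - {"offset": [0, 0, 0], "twist": [0, 0, 32], "grip": 0.42}
    - {"offset": [0, 0, 0], "twist": [0, 0, 41], "grip": 0.42}

```text
t: 12.85
tool_pos: [469.3, 59.9, 60.1]
eef_rot: [2.931, 1.116, -0.002]
contact_force: [0.5, 0.7, -0.5]
width: 0.42
grasp_force: 5.0
```

>>> arm_command:
  increments:
    - {"offset": [0, 0, 0], "twist": [0, 0, 9], "grip": 0.42}
    - {"offset": [0, 0, 0], "twist": [0, 0, 18], "grip": 0.42}
    - {"offset": [0, 0, 0], "twist": [0, 0, 27], "grip": 0.42}
    - {"offset": [0, 0, 0], "twist": [0, 0, 36], "grip": 0.42}
    - {"offset": [0, 0, 0], "twist": [0, 0, 44], "grip": 0.42}

```text
t: 13.48
tool_pos: [469.3, 59.9, 60.1]
eef_rot: [3.136, -0.063, 0.001]
contact_force: [0.2, 0.9, -1.3]
width: 0.421
grasp_force: 5.0
```

>>> arm_command:
  increments:
    - {"offset": [0, 0, 0], "twist": [0, 0, 0], "grip": 0.42}
    - {"offset": [0, 0, 0], "twist": [0, 0, 0], "grip": 0.42}

```text
t: 13.72
tool_pos: [469.9, 59.9, 60.6]
eef_rot: [3.136, -0.052, 0.003]
contact_force: [-1.4, -0.4, -0.7]
width: 0.421
grasp_force: 5.0
```

```bash
python3 -c "
from h import *
gap('w5')
s=status.get_state();Rm=R.from_rotvec(s['eef_rot']).as_matrix()
print((Rm.T@(np.array([528.7,-48.1,51.2])-s['tool_pos'])).round(1))"
```

```text
13.72 [469.9  59.9  60.6] [[0.999, -0.033, 0.002], [-0.033, -0.999, -0.005], [0.002, 0.005, -1.0]] F [-1.4 -0.4 -0.7] w 0.421 5.0
green [347, 217, 13, 24, 285] [352.7 228.7] tool [ 29.3  11.7 -26.2]
red [350, 199, 8, 18, 129] [353.4 207.4] tool [ 38.2  11.7 -26.1]
[ 62.2 105.9  10.2]
```

>>> arm_command:
  increments:
    - {"offset": [5, 25, 0], "twist": [0, 0, 0], "grip": 0.42}
    - {"offset": [15, 60, 2], "twist": [0, 0, 0], "grip": 0.42}
    - {"offset": [30, 90, 6], "twist": [0, 0, 0], "grip": 0.42}
    - {"offset": [45, 106, 10], "twist": [0, 0, 0], "grip": 0.42}
    - {"offset": [45, 106, 10], "twist": [0, 0, 0], "grip": 0.42}

```text
t: 14.4
tool_pos: [513.0, -48.5, 51.7]
eef_rot: [3.136, -0.058, 0.007]
contact_force: [-1.1, 0.1, -1.0]
width: 0.421
grasp_force: 5.0
```

Run:
```python
from h import *
gap('w6')
s=status.get_state();Rm=R.from_rotvec(s['eef_rot']).as_matrix()
print((Rm.T@(np.array([528.7,-48.1,51.2])-s['tool_pos'])).round(1))
a=cv2.imread("pics/w6.png");b=snapshot("side")[...,::-1];c=snapshot("scene")[...,::-1]
f=lambda im,x,y,w,h,k:cv2.resize(im[y:y+h,x:x+w],None,fx=k,fy=k,interpolation=cv2.INTER_CUBIC)
cv2.imwrite("pics/c6.png",np.vstack([f(a,220,0,240,300,1.0).repeat(1,0) if 0 else np.hstack([f(a,160,0,320,300,1.0),f(a,160,0,320,300,1.0)[:, :0],f(c,330,190,115,100,3)[:300,:345]]),np.hstack([f(b,270,205,166,75,4)])[:300,:665]]))
```

```text
14.4 [513.  -48.5  51.7] [[0.999, -0.037, 0.004], [-0.037, -0.999, -0.005], [0.004, 0.005, -1.0]] F [-1.1  0.1 -1. ] w 0.421 5.0
green [346, 218, 14, 23, 280] [352.5 228.9] tool [ 29.1  11.7 -26.1]
red [350, 199, 8, 18, 131] [353.2 207.3] tool [ 38.1  11.7 -26.1]
[16.8 -0.1  0.4]Traceback (most recent call last):
  File "<stdin>", line 7, in <module>
    return _nx.concatenate(arrs, 0, dtype=dtype, casting=casting)
           ~~~~~~~~~~~~~~~^^^^^^^^^^^^^^^^^^^^^^^^^^^^^^^^^^^^^^^
ValueError: all the input array dimensions except for the concatenation axis must match exactly, but along dimension 1, the array at index 0 has size 665 and the array at index 1 has size 664
```

>>> arm_command:
  increments:
    - {"offset": [6, 0, 0], "twist": [0, 0, 0], "grip": 0.42}
    - {"offset": [12, 0, 0], "twist": [0, 0, 0], "grip": 0.42}
    - {"offset": [16, 0, 0], "twist": [0, 0, 0], "grip": 0.42}
    - {"offset": [16, 0, 0], "twist": [0, 0, 0], "grip": 0.42}
    - {"offset": [16, 0, 0], "twist": [0, 0, 0], "grip": 0.42}

```text
t: 15.18
tool_pos: [527.5, -48.1, 51.7]
eef_rot: [3.136, -0.055, 0.004]
contact_force: [-0.1, 0.2, -1.6]
width: 0.422
grasp_force: 5.0
```

Run:
```python
from h import *
gap('w7')
a=cv2.imread("pics/w7.png");b=snapshot("side")[...,::-1];c=snapshot("scene")[...,::-1]
f=lambda im,x,y,w,h,k:cv2.resize(im[y:y+h,x:x+w],None,fx=k,fy=k,interpolation=cv2.INTER_CUBIC)
top=f(a,120,0,400,300,1.0)
cv2.imwrite("pics/c7.png",np.hstack([np.vstack([top,f(b,300,215,133,100,3)[:300].copy()[:, :400] if 0 else cv2.resize(b[210:310,300:433],(400,300),interpolation=cv2.INTER_CUBIC)]),cv2.resize(c[190:340,310:410],(400,600),interpolation=cv2.INTER_CUBIC)]))
```

```text
15.18 [527.5 -48.1  51.7] [[0.999, -0.035, 0.003], [-0.035, -0.999, -0.005], [0.003, 0.005, -1.0]] F [-0.1  0.2 -1.6] w 0.422 5.0
green [346, 218, 14, 23, 280] [352.5 228.9] tool [ 29.1  11.6 -26.1]
red [350, 199, 8, 18, 129] [353.2 207.4] tool [ 38.1  11.7 -26.1]
```

View pics/c7.png

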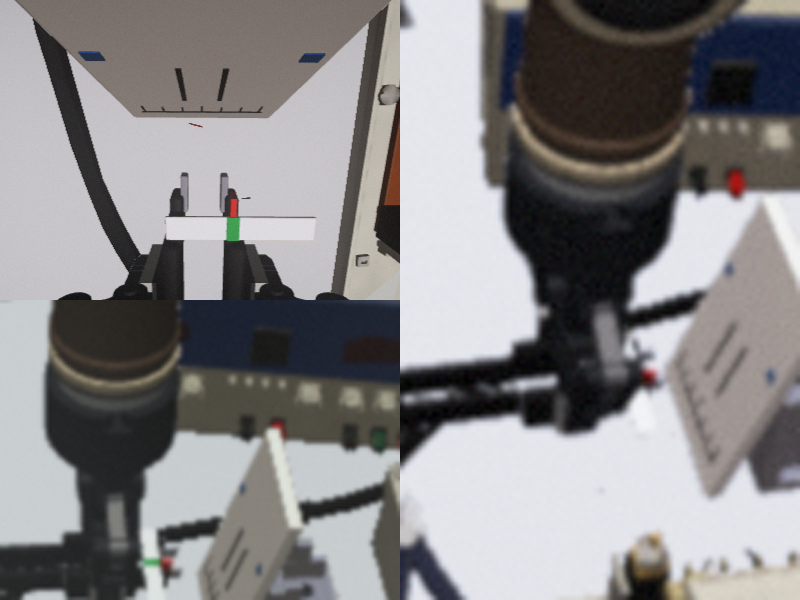

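Wrist view: tip inner edges at about (188,180) and (220,180), roughly 14 mm apart. The red pointer is level with the green band at (233,207), and the tips are centred on the bars (181/223, 84), clear of the plate. The plate leans centred on the angle plate.

```bash
python3 -c "
from plant import ctrl
print(ctrl.finish_job())"
```

```text
the job is handed in; nothing more can be done
None
```

The job is handed in at 15 s: the gauge plate leans centred on the angle plate at about 12°, and the tweezers are held level at the marked gap (pointer on the green band, about 14 mm), tips about 35 mm in front of the bars without touching.

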